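# Crack a hinged wax mould open with the parting wedge and hold it

## Robot

A 6-joint arm with a two-finger parallel gripper is mounted at the origin on a cart in front of the work surface, level with it; the furniture and walls round the work are solid. World frame = base frame: x ahead of the robot, y to its left, z up, the work surface at z = 0. Lengths are in m, angles in rad, forces in N, time in s.
With the tool pointing down it reaches from about 0.4 to 0.825 m from the base axis. Payload 7 kg.
Tool frame: the origin (TCP) lies midway between the tips of the shut fingers; the grasp point (between the pads) lies 19 mm behind it (grip_point_offset is the distance from the TCP to the grasp point, in m); z points along the fingers, y is the line along which they close (so a half turn about z gives the same grasp; the last joint's range is limited). The gripper opens to 88 mm and grips with 3 to 60 N. Pads are 19 mm wide; open, the fingers measure 130 mm over their backs; the gripper's body (78 mm by 193 mm) begins 47 mm behind the grasp point.
Start: joints at [-1.033, 0.359, 0.012, 0, -1.224, -0.288], TCP at [0.167, -0.654, 0.227] pointing down, gripper open.
Joint ranges: [-3.07, 3.07], [-1.43, 2.12], [-1.02, 1.25], [-3.03, 1.67], [-3.05, -0], [-3.03, 3.03]. Speed limits (rad/s): [2.39, 2.39, 3.01, 3.14, 3.14, 3.14].

## Interface

Orientations are given as [roll, pitch, yaw] about the fixed x, y, z axes, in that order (R = Rz(yaw) Ry(pitch) Rx(roll)).
In Python, from station import get_state, grab_frame, camera_params, job_done, grip_point_offset gives the robot as it stands.
- The arm moves only by the shell command python3 -m creep 'ROWS' [FORCE]. ROWS is JSON, a list that holds one entry, the list of rows, each a list of 7 numbers: the finger opening in cm, from 0 to 8.76, then the shift along the tool's x, y, z in cm, then the turn, a rotation vector about the tool's x, y, z in rad. In form: [[[fingers, tx, ty, tz, wx, wy, wz], ...]]. A call has 1 to 20 rows; each row is the pose to reach, as a shift and turn from the pose commanded when the call began, along the tool's axes at that moment; what a row does not reach only later rows make up. A row lasts 1/8 s, in which the tool goes at most 62.5 mm and 10.7 degrees, less where a joint would pass 70% of its speed; a pose out of reach is approached as far as the arm can. A call with a gripper value outside its range is refused whole. The fingers move at their own pace and stop on an object; FORCE is the grip in N (left out, the last holds). Time passes only in rows, so rows that repeat a pose let the fingers close. It gives the time, the measured TCP pose, the force, the opening and the grip force at its end, in the units of the state.
- get_state(): the state, without advancing time (a new reading comes with each control period).
- grab_frame(name): name is "side" or "top" or "wrist"; returns the picture (400x640x3 uint8, blue, green, red); there is no depth.
- camera_params(name): a dict with "vertical_fov" (degrees; the focal length in pixels is half the picture's height over the tangent of half this angle, whatever the lens; pixels are square), "cx", "cy" (the principal point, pixels), "k1" (the pictures are not rectified: a ray, as slopes to the right and down, at radius r is drawn at 1 + k1 r^2 times it, then the intrinsics apply), "view" (4x4, takes a point from world to camera coordinates). Camera axes: x right, y down, z forward; pixel columns grow to the right and rows downward; lengths in m; the calibration is good to about 2 mm. A picture is of the moment at which its call begins: read the wrist's pose just before it. camera_params takes no time and is no camera call; for the wrist camera it gives the pose at the moment of the call.
- job_done(): hands the job in; it is judged then, once.
The state is a dict: "t": time; "q": joint angles; "qd": joint speeds; "joint_efforts": joint torques, N m; "eef_pos": TCP position; "ee_rot": TCP orientation; "force": force on the tool from outside, world axes, zero at the start; "moment": the same for the moment, N m; "width": finger opening in m; "gripper_force": force on a finger pad.
Only numpy, scipy, OpenCV 4.12 (cv2) and the standard library are available. Lean on these libraries where they do the work, as an engineer would, in place of code of your own. Each camera call takes 0.05 s, during which the arm holds its last target. There are 200 camera calls.

## Task

Open the hinged wax mould just a crack: first lift the loose sprue cap off its top to let air in, and set it upright and fully down into the round recess of the wooden rest block. Then take the parting wedge by its grip and push its blade into the slot in the mould's front until the upper half just lifts off the lower one, about 3 mm at the front lip and never past 6 mm. Finish holding the wedge there, gripped and still, the upper half resting on the blade alone, and leave the other things where they are.

Things in the scene. Friction and masses are not known exactly. Their poses are not given: they have to be found in the camera images.
- mould: Two-plate aluminium wax mould on a dark foot plate (134 x 112 x 8 mm) screwed to the bench. Origin: underside, middle, on the bench top; x points from the slotted front to the hinge at the back, y left, z up. Both halves 110 (x) x 90 (y), front face at x = -55; lower half up to z = 30, upper half z = 30 to 48. A steel boss 20 across, 10 high stands on top at x = -5, y = 0, under the cap
- mould_lid: Upper half of the mould (110 x 90 x 18, about 0.4 to 0.85 kg), hinged at the back; origin on the hinge axis, which lies along y at x = +60, z = 30 of the mould; axes as the mould's when closed
- lid_hinge (a joint): Opening angle of the upper half, rad: 0 closed, grows as the front lip rises; the lip is 115 mm from the hinge axis, so 0.026 rad is 3 mm at the lip. It falls shut by its own weight
- lid_lip (a point): Middle of the lower front edge of the upper half: 30 mm above the bench when closed, higher by the width of the crack when open
- slot_mouth (a point): Middle of the front edge of the pry slot's floor, 24 mm above the bench; x axis into the slot, y left, z up. The slot is cut in the top of the lower half, mid front: 25 wide, 50 long, 6 deep, roofed by the upper half, open to the front. Blade thickness over 6 mm at the mouth lifts the lip by the excess
- sprue_cap: Loose steel cap, 38 mm high, 0.09 kg, at the start upright over the mould's boss, rim 48 mm above the bench. Origin: centre of its open lower rim; z up. Round skirt 32 across, 13 high (bore 24 across, 11 deep), then a flare narrowing to a knurled knob 22 across from z = 15.5 to 35.5, bevelled top. Not threaded: it lifts straight off
- cap_knob (a point): Centre of the cap's knob, 29 mm above the cap's rim; grip it from any side
- cap_rest: Beech rest block, 64 (x) x 96 (y) x 22 mm high, does not move; origin under its middle. Round recess for the cap, 36 across and 12 deep with a small bevel, at x = 0, y = -18; three small steel bushes let in almost flush (1 mm proud) at y = +30
- recess (a point): Centre of the recess's floor, 10 mm above the bench (the block's top is 22 mm above the bench). The cap's rim stands here when it is home
- wedge: Parting wedge, 130 mm long, 0.11 kg, lying flat. Origin: underside, middle of its length; x towards the tip, z up. Wooden grip x = -65 to 0, 20 wide, 24 high; steel blade to x = +65, 20 wide, flat below; its top falls from 14 thick at x = +15 to 2 at the tip (0.24 mm per mm). Flat on the slot floor it meets the upper half about 17 mm in and opens the lip 3 mm about 29 mm in, at 3 to 10 N
- wedge_tip (a point): Middle of the blade's lower edge at the tip
- wedge_grip (a point): Centre of the wooden grip, 12 mm above the underside, 98 mm behind the tip
- wax_bar: Bystander (mm): green carving wax bar, 20 x 100 x 20, lying flat; origin under its middle
- round_tin: Bystander (mm): round aluminium tin, 50 across, 25 high; origin under its middle
- dark_bottle: Bystander (mm): small round bottle with screw cap, 36 across, 71 high, upright; origin under its middle
- loupe: Bystander (mm): folding loupe, 26 x 60 x 15, lying open on the thin mat; origin under its middle
- pliers: Bystander (mm): pliers, 137 x 31 x 12 (long along its x), lying flat; origin under its middle
- brass_brush: Bystander (mm): wire brush on a wooden stock, 17 x 190 x 24 (long along its y); origin under its middle
- tweezers: Bystander (mm): tweezers, 12 x 153 x 8 (long along its y), lying flat; origin under its middle
Things that resemble listed ones, but are neither listed nor needed, are in the scene too. Of the things shaped like the sprue_cap, the steel one is meant.

How it is judged:
By the outcome, as a careful person would: the job done as asked, in the order asked, and still so for the second after the job is handed in, while the arm keeps its last pose, push and grip.
It also fails if it takes over 72 s, if anything falls off the work surface, if the arm or the gripper's body presses on something with over 40 N, if the wrist force passes 120 N, or if a joint passes its speed limit or range.

## Working session

There is one attempt and no reset: what is moved stays moved. The work goes in short steps, Python scripts to look and compute and a shell command to move; the robot and the scene stay as the last step left them, time stands still between calls to the robot, and variables do not carry over. Pictures are saved under pics/ and viewed, at most 10 in all, crops included, and the job is handed in when it is done.

```bash
mkdir -p pics; ls; cat > h.py <<'E'
import numpy as np, cv2
from scipy.spatial.transform import Rotation as R
from station import *
def ray(name,u,v,p=None):
    p=p or camera_params(name); f=200/np.tan(np.radians(p["vertical_fov"])/2)
    K=np.array([[f,0,p["cx"]],[0,f,p["cy"]],[0,0,1.]])
    V=np.array(p["view"])
    d=np.array([(u-p["cx"])/f,(v-p["cy"])/f]); x=d.copy()
    for _ in range(30): x=d/(1+p["k1"]*(x@x))
    return -V[:3,:3].T@V[:3,3], V[:3,:3].T@np.array([x[0],x[1],1])
def plane(name,u,v,z,p=None):
    o,d=ray(name,u,v,p); return o+d*(z-o[2])/d[2]
def proj(name,P,p=None):
    p=p or camera_params(name); f=200/np.tan(np.radians(p["vertical_fov"])/2)
    V=np.array(p["view"]); c=V[:3,:3]@np.array(P)+V[:3,3]; s=c[:2]/c[2]; s=s*(1+p["k1"]*(s@s))
    return s*f+[p["cx"],p["cy"]]
def tri(a,b):
    (o1,d1),(o2,d2)=a,b
    A=np.stack([d1,-d2],1); s=np.linalg.lstsq(A,o2-o1,rcond=None)[0]
    return (o1+s[0]*d1+o2+s[1]*d2)/2, np.linalg.norm(o1+s[0]*d1-o2-s[1]*d2)
def rel(target):  # world target TCP -> tool-frame shift in cm
    s=get_state(); r=R.from_euler('xyz',s["ee_rot"])
    return r.inv().apply(np.array(target)-s["eef_pos"])*100
E
python3 - <<'E'
from h import *
print(get_state(), grip_point_offset)
for n in("top","side","wrist"):
    cv2.imwrite(f"pics/{n}0.png",grab_frame(n)); p=camera_params(n);print(n,p["vertical_fov"],p["cx"],p["cy"],p["k1"],np.round(p["view"],3).tolist())
a=[cv2.imread(f"pics/{n}0.png") for n in("top","side")]
cv2.imwrite("pics/both0.png",cv2.resize(np.vstack(a),None,fx=.75,fy=.75))
E
```

```text
pics
{'t': 0.0, 'q': array([-1.03287757e+00,  3.59395525e-01,  1.10891659e-02, -3.68808245e-04,
       -1.22408180e+00, -2.88120198e-01]), 'qd': array([-0.00014053,  0.00037712,  0.00164284, -0.00018546,  0.00073992,
        0.00059007]), 'joint_efforts': array([ 1.78894206e-03, -5.82718492e+01,  2.93050539e+01,  6.99776441e+00,
        6.57933037e-03, -1.67744938e-04]), 'eef_pos': array([ 0.16674796, -0.65359284,  0.22562692]), 'ee_rot': array([ 3.13996791e+00, -1.19953417e-04, -2.89191959e+00]), 'force': array([ 1.05894672, -0.11378525,  1.2909298 ]), 'moment': array([ 0.01678614,  0.0202346 , -0.02631141]), 'gripper_force': 0.0, 'width': 0.08774854776797292} 0.0188
top 55.56889458807122 321.4969559344178 196.5605510519056 0.0016041975770970452 [[-0.029, -1.0, 0.004, -0.098], [-0.978, 0.027, -0.205, 0.518], [0.205, -0.01, -0.979, 0.995], [0.0, 0.0, 0.0, 1.0]]
side 44.09716997509679 322.9546433018849 211.8169538973913 -0.109666496902703 [[-0.984, -0.178, -0.015, 0.462], [-0.071, 0.469, -0.88, 0.166], [0.164, -0.865, -0.475, 1.182], [0.0, 0.0, 0.0, 1.0]]
wrist 65.71135195017173 310.39935604698405 203.88168383603085 -0.020124388670427106 [[-0.247, 0.969, -0.0, 0.675], [0.929, 0.237, 0.282, -0.037], [0.274, 0.07, -0.959, 0.39], [0.0, 0.0, 0.0, 1.0]]
```

View pics/top0.png

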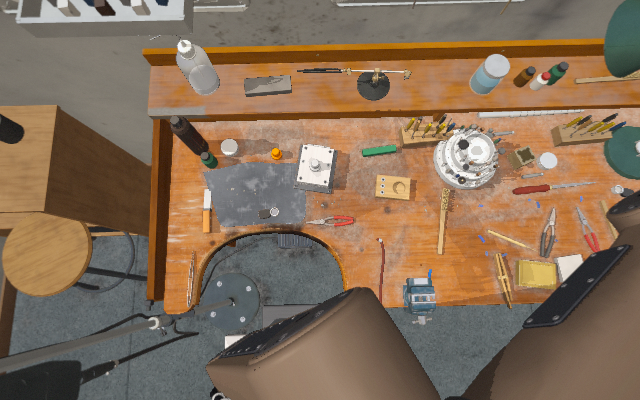

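View pics/side0.png

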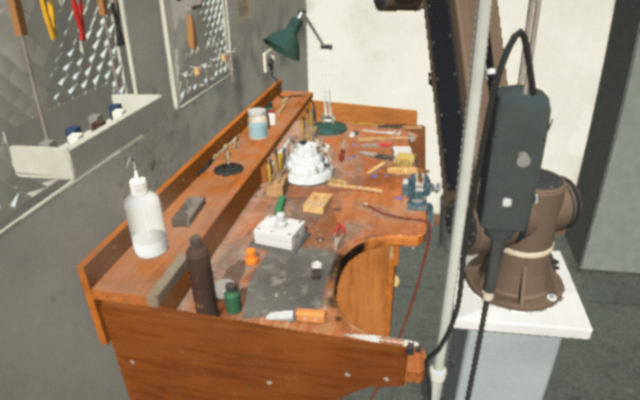

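Candidates for the cap: grey steel on the mould (318,158) and the orange look-alike (277,154). For the wedge: orange grip with a blade (207,212), and the red-handled tool at (540,188). I choose the steel cap and the orange-gripped wedge, and check both in a close crop.

```bash
python3 - <<'E'
from h import *
t=cv2.imread("pics/top0.png"); s=cv2.imread("pics/side0.png")
a=cv2.resize(t[130:240,185:425],(800,367),interpolation=cv2.INTER_CUBIC)
b=cv2.resize(s[185:325,200:360],(264,231),interpolation=cv2.INTER_CUBIC)
c=np.zeros((231,800,3),np.uint8); c[:,:264]=b
d=cv2.resize(t[135:195,285:345],(231,231),interpolation=cv2.INTER_CUBIC); c[:,280:511]=d
d=cv2.resize(t[180:240,190:250],(231,231),interpolation=cv2.INTER_CUBIC); c[:,530:761]=d
cv2.imwrite("pics/crop0.png",np.vstack([a,c]))
for n,u,v,z in(("mould",315,167,.048),("cap",318,158,.08),("orange",277,154,.03),("rest",393,187,.022),("wedge grip",207,220,.024),("tip",207,192,0),("recess",400,187,.01)):
    print(n,plane("top",u,v,z).round(3))
E
```

```text
mould [ 0.602 -0.097  0.048]
cap [ 0.618 -0.106  0.08 ]
orange [0.649 0.012 0.03 ]
rest [ 0.544 -0.318  0.022]
wedge grip [0.463 0.21  0.024]
tip [0.549 0.22  0.   ]
recess [ 0.546 -0.341  0.01 ]
```

View pics/crop0.png

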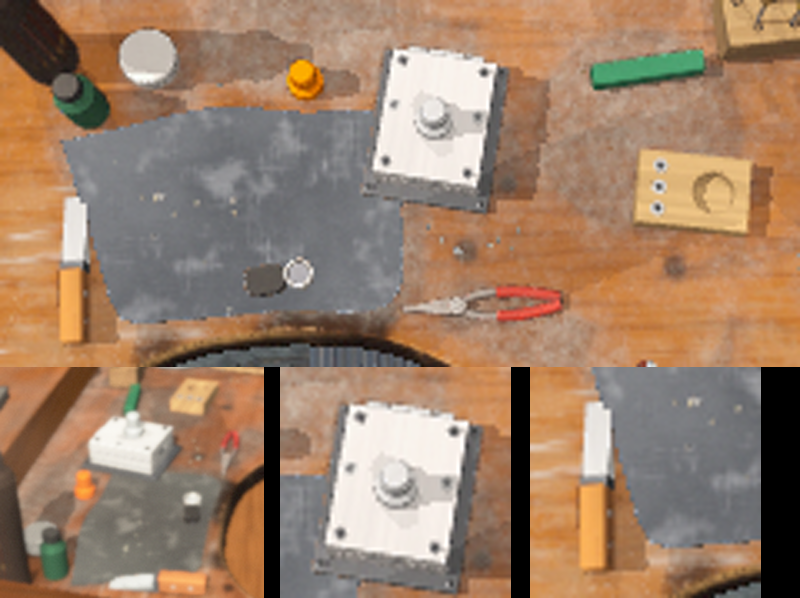

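View pics/wrist0.png

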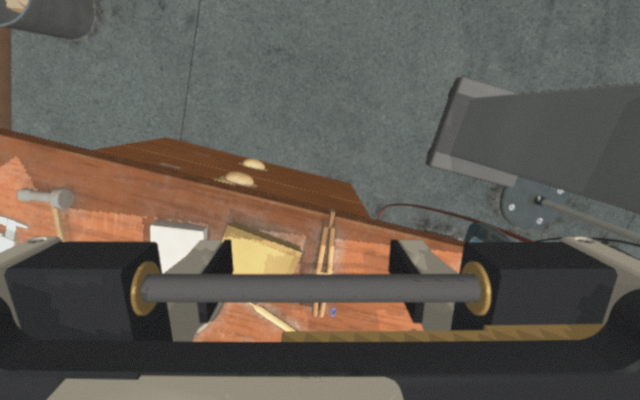

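The crop shows the steel cap on the mould, around (318,160). The orange lookalike is at (277,154). The wedge lies left of the mat with its tip towards +x, and the hinge side of the mould looks to be at the far edge. Next I'll move the wrist camera over the work.

```bash
python3 - <<'E'
from h import *
print(rel([.57,-.2,.26]).round(2))
E
```

```text
[-50.29  34.    -3.38]
```

```bash
python3 -m creep '[[[8.7,-2,1.4,-3.4,0,0,0],[8.7,-7,4.7,-3.4,0,0,0.05],[8.7,-12,8.1,-3.4,0,0,0.1],[8.7,-17,11.5,-3.4,0,0,0.15],[8.7,-22,14.9,-3.4,0,0,0.2],[8.7,-27,18.3,-3.4,0,0,0.25],[8.7,-32,21.6,-3.4,0,0,0.25],[8.7,-37,25,-3.4,0,0,0.25],[8.7,-42,28.4,-3.4,0,0,0.25],[8.7,-47,31.8,-3.4,0,0,0.25],[8.7,-50.3,34,-3.4,0,0,0.25],[8.7,-50.3,34,-3.4,0,0,0.25],[8.7,-50.3,34,-3.4,0,0,0.25]]]'
python3 - <<'E'
from h import *
print(get_state()["t"],get_state()["eef_pos"],get_state()["ee_rot"])
import json
p=camera_params("wrist"); p={k:(np.array(v).tolist()) for k,v in p.items()}
json.dump(p,open("w1.json","w"))
cv2.imwrite("pics/w1.png",grab_frame("wrist"))
E
```

```text
t: 1.78
eef_pos: [0.5699, -0.2001, 0.2602]
ee_rot: [3.142, -0.001, -3.141]
force: [0.3, -0.5, -0.0]
width: 0.0868
gripper_force: 0.0
1.775 [ 0.56987767 -0.20013203  0.26017993] [ 3.14151159e+00 -9.01211345e-04 -3.14127756e+00]
```

View pics/w1.png

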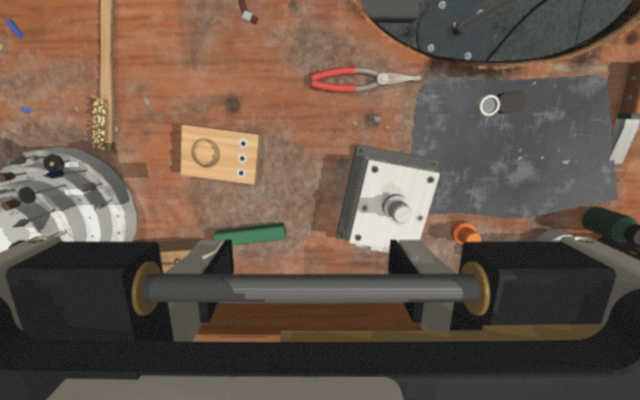

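The wrist view shows the mould top around (392,203) with its bare front foot strip at the top of the image, so the front faces the robot. The steel cap is at (398,210), the rest block at (220,155) with its recess at (205,152), and the wedge at the right edge (625,140). Now I'll measure.

```bash
cat >> h.py <<'E'
import json
def shot(tag):
    p=camera_params("wrist"); p={k:(np.array(v).tolist()) for k,v in p.items()}
    im=grab_frame("wrist"); cv2.imwrite(f"pics/{tag}.png",im); json.dump(p,open(f"{tag}.json","w")); return im,p
def load(tag): return cv2.imread(f"pics/{tag}.png"),json.load(open(f"{tag}.json"))
def blob(im,lo,hi,seed,roi=None):
    m=cv2.inRange(cv2.cvtColor(im,cv2.COLOR_BGR2HSV),lo,hi)
    if roi: k=np.zeros_like(m); x0,y0,x1,y1=roi; k[y0:y1,x0:x1]=255; m&=k
    m=cv2.morphologyEx(m,cv2.MORPH_CLOSE,np.ones((3,3)))
    cs,_=cv2.findContours(m,cv2.RETR_EXTERNAL,cv2.CHAIN_APPROX_NONE)
    return min(cs,key=lambda c:(-cv2.pointPolygonTest(c,seed,True)))
def rect(name,c,z,p):  # min-area rectangle of contour cast on plane z
    P=np.array([plane(name,*q,z,p)[:2] for q in c.reshape(-1,2)])
    r=cv2.minAreaRect((P*1000).astype(np.float32)); return r
E
python3 - <<'E'
from h import *
im,p=load("w1"); hsv=cv2.cvtColor(im,cv2.COLOR_BGR2HSV)
for q in((190,170),(230,145),(205,152),(160,160),(365,230),(420,190),(398,208),(347,200)): print(q,hsv[q[1],q[0]])
c=blob(im,(12,80,150),(30,200,255),(230,145),(150,100,290,200)); print("rest",rect("wrist",c,.022,p), cv2.boundingRect(c))
c=blob(im,(0,0,150),(180,60,255),(420,190),(330,140,450,255)); print("mould",rect("wrist",c,.048,p), cv2.boundingRect(c))
t=cv2.imread("pics/top0.png");ht=cv2.cvtColor(t,cv2.COLOR_BGR2HSV)
c=blob(t,(12,80,150),(30,200,255),(385,190),(370,170,416,205)); print("rest top",rect("top",c,.022,None), cv2.boundingRect(c))
c=blob(t,(0,0,160),(180,60,255),(305,170),(285,135,345,195)); print("mould top",rect("top",c,.048,None), cv2.boundingRect(c))
print(plane("wrist",400,208,.08,p),plane("wrist",205,152,.01,p), plane("top",321,110,.1))
E
```

```text
(190, 170) [ 17 103 227]
(230, 145) [ 16 107 217]
(205, 152) [ 17 104 227]
(160, 160) [ 11 147 165]
(365, 230) [ 21  14 231]
(420, 190) [ 18  17 228]
(398, 208) [ 23  18 169]
(347, 200) [40 11 71]
rest ((546.447509765625, -317.8657531738281), (100.94895935058594, 71.3022689819336), 86.01909637451172) (180, 124, 79, 61)
mould ((612.8258666992188, -96.75508117675781), (90.55513000488281, 115.54708099365234), 79.53753662109375) (349, 160, 91, 93)
rest top ((544.5153198242188, -317.67828369140625), (133.00701904296875, 100.12825775146484), 88.40201568603516) (370, 170, 46, 35)
mould top ((609.4559326171875, -96.57340240478516), (90.03331756591797, 119.9289321899414), 79.42910766601562) (297, 144, 37, 43)
[ 0.59960668 -0.09736363  0.08      ] [ 0.54430727 -0.33881553  0.01      ] [ 0.75041348 -0.11764486  0.1       ]
```

```bash
python3 -m creep '[[[8.7,-0.5,2,1,0,0,0.15],[8.7,-1.5,4,2,0,0,0.3],[8.7,-2.5,6.2,4,0,0,0.45],[8.7,-3,8.4,5,0,0,0.6],[8.7,-3.4,10.4,6,0,0,0.785],[8.7,-3.4,10.4,6,0,0,0.785],[8.7,-3.4,10.4,6,0,0,0.785]]]'
python3 - <<'E'
from h import *
im,p=shot("w2")
print(get_state()["eef_pos"], proj("wrist",[.604,-.096,.086],p))
g=cv2.cvtColor(im,cv2.COLOR_BGR2GRAY)
cv2.imwrite("pics/w2b.png",np.hstack([cv2.resize(im[60:260,200:420],None,fx=2.5,fy=2.5)]))
E
```

```text
t: 2.7
eef_pos: [0.604, -0.0973, 0.2011]
ee_rot: [3.141, 0.001, 2.359]
force: [-0.5, 0.0, -0.4]
width: 0.087
gripper_force: 0.0
[ 0.60408294 -0.0973166   0.20121901] [310.01086856 197.34459154]
```

View pics/w2b.png

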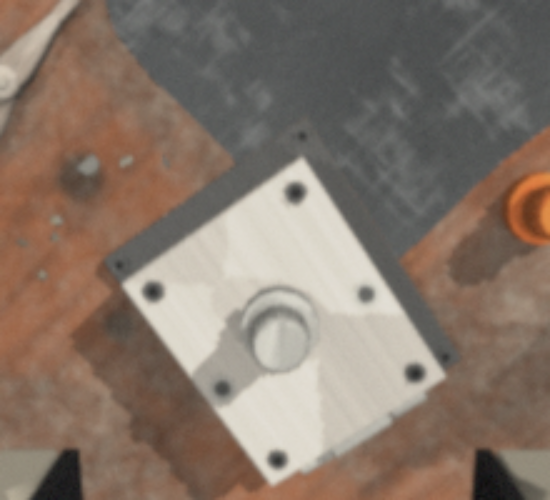

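Crop: the knob top is centred at crop (281,340), full-frame (312,196). The skirt is at (280,328), and the mould top corners are at (302,158), (125,283), (272,485) and (445,377). The hinge is at the lower right, so the front is the upper-left edge.

```bash
python3 - <<'E'
from h import *
im,p=load("w2")
f=lambda x,y,z: plane("wrist",200+(x+.5)/2.5-.5,60+(y+.5)/2.5-.5,z,p)
print("knobtop",f(281,340,.086),"skirt",f(280,328,.059))
C=np.array([f(*c,.048)[:2] for c in((302,158),(125,283),(272,485),(445,377))])
print(C.round(4),C.mean(0)); 
for i in range(4): d=C[(i+1)%4]-C[i]; print(np.linalg.norm(d),np.degrees(np.arctan2(*d[::-1])))
k=f(281,340,.086); print(rel([k[0],k[1],.077-.0188]))
E
```

```text
knobtop [ 0.60424234 -0.09354666  0.086     ] skirt [ 0.60566417 -0.09531655  0.059     ]
[[ 0.5652 -0.043 ]
 [ 0.5496 -0.1287]
 [ 0.6558 -0.15  ]
 [ 0.672  -0.0628]] [ 0.6106519  -0.09612438]
0.08712401023118162 -100.30347431061114
0.10826279992547676 -11.29989038709715
0.08865878323098292 79.46775349244024
0.10860098680937275 169.51260592148435
[ 0.26410633  0.27137424 14.30186508]
```

```bash
python3 -m creep '[[[8.7,0.08,0.25,4,0,0,0],[8.7,0.08,0.25,8,0,0,0],[8.7,0.08,0.25,11,0,0,0],[8.7,0.08,0.25,13,0,0,0],[8.7,0.08,0.25,13.6,0,0,0],[8.7,0.08,0.25,13.6,0,0,0],[3,0.08,0.25,13.6,0,0,0],[2,0.08,0.25,13.6,0,0,0],[2,0.08,0.25,13.6,0,0,0],[1.5,0.08,0.25,13.6,0,0,0],[1,0.08,0.25,13.6,0,0,0],[1,0.08,0.25,13.6,0,0,0],[1,0.08,0.25,13.6,0,0,0]]]' 20
```

```text
t: 4.38
eef_pos: [0.6052, -0.094, 0.0645]
ee_rot: [-3.141, -0.0, 2.356]
force: [-1.0, -0.3, 2.3]
width: 0.0226
gripper_force: 1.2
```

```bash
python3 -m creep '[[[0.5,0,0,0,0,0,0],[0.5,0,0,0,0,0,0],[0.5,0,0,0,0,0,0],[0.5,0,0,0,0,0,0]]]' 20; python3 -m creep '[[[0.5,0,0,-0.5,0,0,0],[0.5,0,0,-1.5,0,0,0],[0.5,0,0,-3,0,0,0],[0.5,0,0,-6,0,0,0],[0.5,0,0,-9,0,0,0],[0.5,0,0,-9,0,0,0],[0.5,0,0,-9,0,0,0]]]'
python3 - <<'E'
from h import *
im,p=shot("w3"); print(proj("wrist",[*get_state()["eef_pos"][:2],get_state()["eef_pos"][2]+.019],p))
cv2.imwrite("pics/w3b.png",cv2.resize(im[60:320,180:440],(600,600)))
E
```

```text
t: 4.88
eef_pos: [0.6054, -0.0939, 0.0646]
ee_rot: [-3.142, 0.0, 2.356]
force: [-0.8, -0.0, 1.2]
width: 0.0213
gripper_force: 20.0
t: 5.75
eef_pos: [0.6051, -0.0938, 0.1548]
ee_rot: [3.141, -0.0, 2.356]
force: [0.2, -0.3, -1.4]
width: 0.0212
gripper_force: 20.0
[307.44284301 268.60231058]
```

View pics/w3b.png

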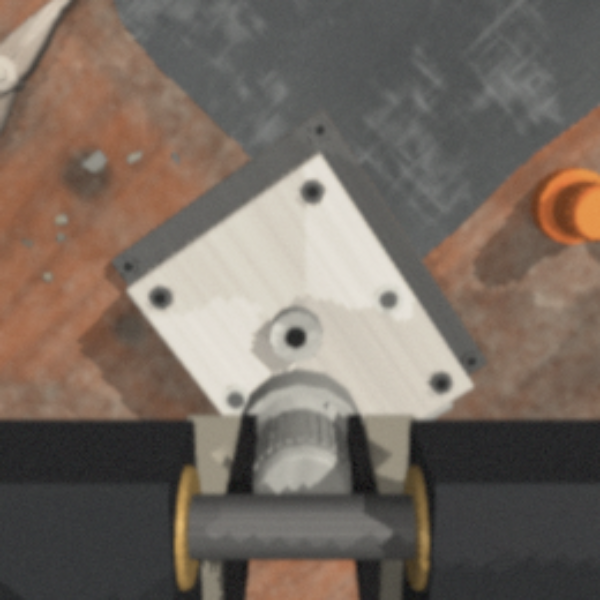

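The cap is held upright between the fingers (crop skirt edge at (300,373)), and the boss is bare at crop (296,337). I'll compute the cap's in-hand offset.

```bash
python3 - <<'E'
from h import *
im,p=load("w3"); k=260/600
s=get_state(); r=R.from_euler('xyz',s["ee_rot"]); e=s["eef_pos"]
f=lambda x,y,z: plane("wrist",180+(x+.5)*k-.5,60+(y+.5)*k-.5,z,p)
print("boss",f(296,337,.058))
q=f(300,373,e[2]-.017); print("near rim in tool mm",r.inv().apply(q-e)*1000)
print(rel([.545,-.337,.2]))
E
```

```text
boss [ 0.60572131 -0.09549406  0.058     ]
near rim in tool mm [12.3392063   1.09666456 17.00792016]
[-12.95715201 -21.42545245  -4.57758768]
```

```bash
python3 -m creep '[[[0.5,-1,-1.5,-4.5,0,0,0],[0.5,-3.2,-5.3,-4.5,0,0,0],[0.5,-6,-10,-4.5,0,0,0],[0.5,-9,-15,-4.5,0,0,0],[0.5,-11.7,-19.5,-4.5,0,0,0],[0.5,-13,-21.4,-4.5,0,0,0],[0.5,-13,-21.4,-4.5,0,0,0],[0.5,-13,-21.4,-4.5,0,0,0]]]'
python3 - <<'E'
from h import *
im,p=shot("w4")
cv2.imwrite("pics/w4b.png",cv2.resize(im[80:280,200:420],(660,600)))
E
```

```text
t: 6.8
eef_pos: [0.5458, -0.3367, 0.1987]
ee_rot: [-3.141, -0.001, 2.356]
force: [-0.0, 0.2, -1.4]
width: 0.0215
gripper_force: 20.0
```

View pics/w4b.png

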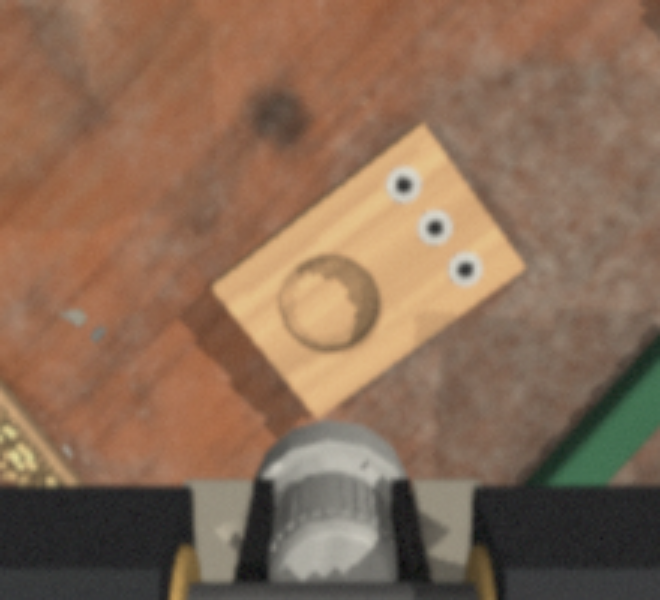

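The recess circle is centred at crop (329,303), the block corners are at (425,123), (526,268), (317,418) and (213,288), and the near edge of the cap's rim is at (332,421).

```bash
python3 - <<'E'
from h import *
im,p=load("w4"); k=1/3
s=get_state(); r=R.from_euler('xyz',s["ee_rot"]); e=s["eef_pos"]
f=lambda x,y,z: plane("wrist",200+(x+.5)*k-.5,80+(y+.5)*k-.5,z,p)
c=f(329,303,.022); print("recess",c, "tool mm",r.inv().apply(c-e)*1000)
q=f(332,421,e[2]-.017); print("near rim tool mm",r.inv().apply(q-e)*1000)
C=np.array([f(*c,.022)[:2] for c in((425,123),(526,268),(317,418),(213,288))]); m=C.mean(0)
u=C[2]-C[1]+C[3]-C[0]; u/=np.linalg.norm(u); a=m+u*.018; print(m,a,"tool",r.inv().apply(np.r_[a,.022]-e)*1000)
for n in((278,303),(380,303),(329,254),(329,352)): print(r.inv().apply(f(*n,.022)-e)[:2]*1000)
E
```

```text
recess [ 0.5432996  -0.33427931  0.022     ] tool mm [  3.28037809  -0.39068498 176.99676644]
near rim tool mm [13.6745494   0.80266026 17.01265889]
[ 0.5468738  -0.31725621] [ 0.54447366 -0.33509548] tool [ 1.87289313e+00 -1.38643576e-01  1.76995357e+02]
[  3.29197314 -19.16952583]
[ 3.27195813 18.38642447]
[21.41315766 -0.36142045]
[-15.40242984  -0.42097122]
```

```bash
python3 -m creep '[[[0.5,0.5,-0.03,4,0,0,0],[0.5,0.5,-0.03,8,0,0,0],[0.5,0.5,-0.03,12,0,0,0],[0.5,0.5,-0.03,14,0,0,0],[0.5,0.5,-0.03,14.8,0,0,0],[0.5,0.5,-0.03,14.8,0,0,0],[0.5,0.5,-0.03,14.8,0,0,0]]]'
python3 - <<'E'
from h import *
im,p=shot("w5")
cv2.imwrite("pics/w5b.png",cv2.resize(im[150:270,230:390],(800,600),interpolation=cv2.INTER_CUBIC))
E
```

```text
t: 7.72
eef_pos: [0.5432, -0.3339, 0.0528]
ee_rot: [3.141, 0.002, 2.357]
force: [1.1, -0.2, -0.5]
width: 0.0212
gripper_force: 20.0
```

View pics/w5b.png

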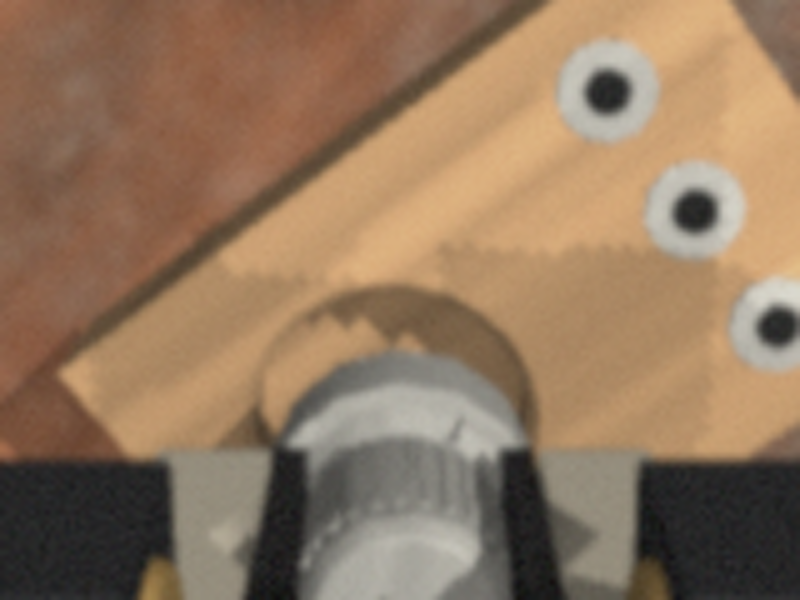

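The hovering cap's rim near edge is at crop (405,352). The recess's near edge is at (396,285), with sides at 258 and 535.

```bash
python3 - <<'E'
from h import *
im,p=load("w5"); k=1/5
s=get_state(); r=R.from_euler('xyz',s["ee_rot"]); e=s["eef_pos"]
f=lambda x,y,z: (r.inv().apply(plane("wrist",230+(x+.5)*k-.5,150+(y+.5)*k-.5,z,p)-e)*1000).round(2)
print("recess near",f(396,285,.022),"L",f(258,395,.022),"R",f(535,395,.022))
print("rim near",f(405,352,e[2]-.017), "skirt L/R top", f(283,440,e[2]-.004),f(528,440,e[2]-.004))
print(s["eef_pos"])
E
```

```text
recess near [17.82  0.33 30.79] L [  2.79 -17.71  30.81] R [ 2.79 18.47 30.84]
rim near [13.63  1.48 16.98] skirt L/R top [  7.67 -12.32   3.98] [ 7.67 15.39  4.  ]
[ 0.54313143 -0.33393924  0.05282619]
```

```bash
python3 -m creep '[[[0.5,0.13,-0.09,0.5,0,0,0],[0.5,0.13,-0.09,1,0,0,0],[0.5,0.13,-0.09,1.3,0,0,0],[0.5,0.13,-0.09,1.5,0,0,0],[0.5,0.13,-0.09,1.6,0,0,0],[0.5,0.13,-0.09,1.7,0,0,0],[0.5,0.13,-0.09,1.7,0,0,0]]]'
python3 - <<'E'
from h import *
im,p=shot("w6")
s=get_state(); print(s["force"],s["eef_pos"])
E
```

```text
t: 8.65
eef_pos: [0.5412, -0.3337, 0.0346]
ee_rot: [3.141, 0.001, 2.356]
force: [2.5, -0.9, -0.7]
width: 0.0214
gripper_force: 20.0
[ 1.44604976 -0.98337443  0.21758818] [ 0.54115626 -0.33367697  0.03462084]
```

```bash
python3 -m creep '[[[0.5,0,0,0.2,0,0,0],[0.5,0,0,0.4,0,0,0],[0.5,0,0,0.55,0,0,0],[0.5,0,0,0.65,0,0,0],[0.5,0,0,0.7,0,0,0],[0.5,0,0,0.7,0,0,0],[0.5,0,0,0.7,0,0,0]]]'
```

```text
t: 9.57
eef_pos: [0.5411, -0.3337, 0.0277]
ee_rot: [3.141, 0.001, 2.356]
force: [2.9, -3.0, 1.3]
width: 0.021
gripper_force: 20.0
```

```bash
python3 -m creep '[[[0.5,0,0,0.1,0,0,0],[0.5,0,0,0.15,0,0,0],[0.5,0,0,0.2,0,0,0],[0.5,0,0,0.2,0,0,0]]]'
```

```text
t: 10.07
eef_pos: [0.5412, -0.3338, 0.0263]
ee_rot: [3.141, 0.001, 2.357]
force: [2.5, -1.6, 7.2]
width: 0.0213
gripper_force: 20.0
```

```bash
python3 -m creep '[[[2.5,0,0,0,0,0,0],[3.5,0,0,0,0,0,0],[5,0,0,0,0,0,0],[5,0,0,0,0,0,0],[5,0,0,0,0,0,0],[5,0,0,-2,0,0,0],[5,0,0,-6,0,0,0],[5,0,0,-11,0,0,0],[5,0,0,-17,0,0,0],[5,0,0,-17.5,0,0,0],[5,0,0,-17.5,0,0,0]]]'
python3 - <<'E'
from h import *
im,p=shot("w7")
cv2.imwrite("pics/w7b.png",cv2.resize(im[80:280,200:420],(660,600)))
print(rel([.43,.1,.26]))
E
```

```text
t: 11.45
eef_pos: [0.5407, -0.3334, 0.2008]
ee_rot: [3.141, 0.001, 2.356]
force: [-0.1, 0.9, -0.4]
width: 0.0495
gripper_force: 0.0
[38.43095256 22.83860136 -5.98971723]
```

View pics/w7b.png

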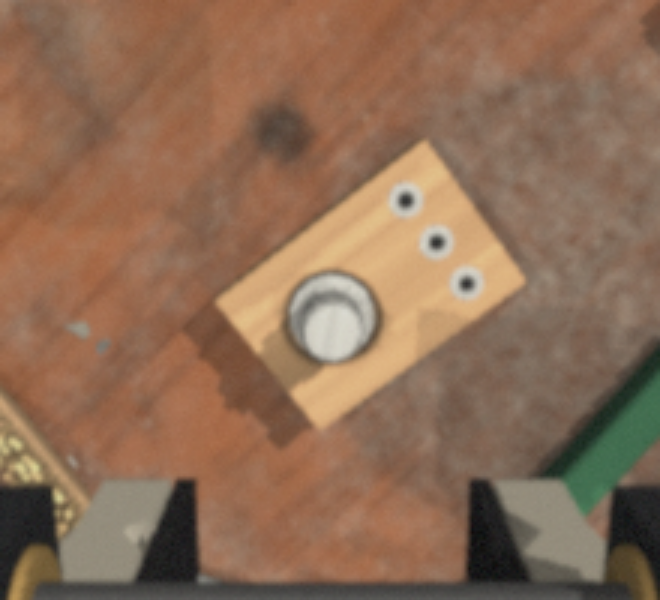

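The cap sits concentric in the recess, crop (333,318), with a uniform dark ring round it, so it is home. That was my tenth picture, so from here I work by numbers only. Next, the wedge.

```bash
python3 - <<'E'
from h import *
print(rel([.50,.19,.24]))
E
```

```text
[39.84382811 34.15234233 -3.9889554 ]
```

```bash
python3 -m creep '[[[8.7,1.5,1.3,-3,0,0,0],[8.7,5,4.3,-4,0,0,-0.1],[8.7,9.2,7.9,-4,0,0,-0.25],[8.7,13.6,11.6,-4,0,0,-0.4],[8.7,18,15.4,-4,0,0,-0.55],[8.7,22.4,19.2,-4,0,0,-0.7],[8.7,26.8,23,-4,0,0,-0.785],[8.7,31.2,26.7,-4,0,0,-0.785],[8.7,35.6,30.5,-4,0,0,-0.785],[8.7,39.8,34.1,-4,0,0,-0.785],[8.7,39.8,34.1,-4,0,0,-0.785],[8.7,39.8,34.1,-4,0,0,-0.785],[8.7,39.8,34.1,-4,0,0,-0.785]]]'
python3 - <<'E'
from h import *
im,p=shot("w8"); hsv=cv2.cvtColor(im,cv2.COLOR_BGR2HSV)
g=proj("wrist",[.463,.21,.024],p); print(g,proj("wrist",[.549,.22,0],p)); u,v=g.astype(int)
for d in range(-60,140,12): print(v+d, hsv[min(v+d,399),u].tolist(),end=" ")
print()
for d in range(-60,61,10): print(u+d,hsv[v,u+d].tolist(),end=" ")
E
```

```text
t: 13.12
eef_pos: [0.5002, 0.1879, 0.2399]
ee_rot: [-3.141, -0.001, 3.14]
force: [-0.2, -0.4, 0.6]
width: 0.087
gripper_force: 0.0
[329.02408014 145.6679798 ] [334.46502754 208.46027109]
85 [11, 142, 162] 97 [11, 129, 166] 109 [12, 115, 171] 121 [13, 138, 225] 133 [12, 138, 224] 145 [12, 137, 225] 157 [12, 137, 222] 169 [11, 135, 204] 181 [24, 5, 243] 193 [26, 7, 242] 205 [25, 6, 238] 217 [60, 2, 132] 229 [45, 4, 131] 241 [60, 6, 126] 253 [17, 17, 135] 265 [68, 69, 59] 277 [23, 15, 70] 
269 [0, 0, 116] 279 [68, 8, 123] 289 [40, 6, 126] 299 [60, 5, 109] 309 [13, 85, 126] 319 [11, 110, 130] 329 [12, 137, 225] 339 [13, 137, 233] 349 [11, 137, 177] 359 [11, 137, 177] 369 [12, 134, 187] 379 [11, 140, 180] 389 [11, 128, 181]
```

```bash
cat > wedge.py <<'E'
from h import *
def wedge(tag):
    im,p=load(tag); s=(331,150)
    g=blob(im,(8,100,198),(18,175,255),s,(270,60,400,235))
    b=blob(im,(0,0,190),(180,40,255),(331,195),(270,150,400,250))
    G=rect("wrist",g,.024,p); B=rect("wrist",b,.006,p)
    print("grip",cv2.boundingRect(g),G,"\nblade",cv2.boundingRect(b),B)
    return G,B,b,p
if __name__=="__main__":
    import sys
    G,B,b,p=wedge(sys.argv[1])
    # blade contour left/right edges per row
    q=b.reshape(-1,2)
    for v in range(q[:,1].min(),q[:,1].max()+1,4):
        r=q[q[:,1]==v][:,0]; print(v,r.min(),r.max(),plane("wrist",(r.min()+r.max())/2,v,.006,p).round(4))
E
python3 wedge.py w8
```

```text
grip (326, 117, 16, 53) ((460.6958923339844, 215.39883422851562), (61.27878189086914, 17.713523864746094), 1.4819183349609375) 
blade (325, 175, 16, 42) ((530.0104370117188, 216.77114868164062), (55.80705261230469, 19.318679809570312), 1.4664932489395142)
175 333 339 [0.5021 0.2206 0.006 ]
179 326 340 [0.5073 0.2168 0.006 ]
183 326 340 [0.5126 0.2169 0.006 ]
187 326 340 [0.5179 0.217  0.006 ]
191 326 340 [0.5233 0.2171 0.006 ]
195 326 340 [0.5287 0.2172 0.006 ]
199 326 340 [0.5341 0.2173 0.006 ]
203 326 340 [0.5396 0.2174 0.006 ]
207 326 340 [0.5451 0.2175 0.006 ]
211 326 340 [0.5507 0.2177 0.006 ]
215 332 340 [0.5563 0.2218 0.006 ]
```

```bash
python3 -m creep '[[[6,1.5,1,3,0,0,0],[6,3,2,7,0,0,-0.026],[6,3.97,2.81,12,0,0,-0.026],[6,3.97,2.81,17,0,0,-0.026],[6,3.97,2.81,20.5,0,0,-0.026],[6,3.97,2.81,22.5,0,0,-0.026],[6,3.97,2.81,23.4,0,0,-0.026],[6,3.97,2.81,23.4,0,0,-0.026],[3,3.97,2.81,23.4,0,0,-0.026],[2.2,3.97,2.81,23.4,0,0,-0.026],[1.5,3.97,2.81,23.4,0,0,-0.026],[1,3.97,2.81,23.4,0,0,-0.026],[1,3.97,2.81,23.4,0,0,-0.026],[1,3.97,2.81,23.4,0,0,-0.026],[1,3.97,2.81,23.4,0,0,-0.026]]]' 50; python3 -m creep '[[[0.5,0,0,0,0,0,0],[0.5,0,0,0,0,0,0],[0.5,0,0,0,0,0,0]]]'
```

```text
t: 15.05
eef_pos: [0.4605, 0.2169, 0.0067]
ee_rot: [-3.141, -0.0, -3.116]
force: [-1.5, -1.5, 5.2]
width: 0.0196
gripper_force: 49.9
t: 15.42
eef_pos: [0.4606, 0.217, 0.0067]
ee_rot: [-3.141, -0.0, -3.116]
force: [-0.4, -1.3, 5.1]
width: 0.0197
gripper_force: 49.9
```

```bash
python3 - <<'E'
from h import *
d=np.array([np.cos(.184),-np.sin(.184)]); m=np.array([.6107,-.0961])-.055*d; t=m-.128*d
print(m,t,rel([*t,.12]))
E
```

```text
[ 0.55662842 -0.08603701] [ 0.43078909 -0.06261768] [  3.70162285 -27.87444888 -11.32084534]
```

```bash
python3 -m creep '[[[0.5,0,0,-1.5,0,0,0],[0.5,0,0,-5,0,0,0],[0.5,0,0,-9,0,0,0],[0.5,0,-2,-11.3,0,0,0],[0.5,0.7,-5.5,-11.3,0,0,0.05],[0.5,1.4,-9.5,-11.3,0,0,0.1],[0.5,2,-14,-11.3,0,0,0.15],[0.5,2.7,-18.5,-11.3,0,0,0.209],[0.5,3.3,-23,-11.3,0,0,0.209],[0.5,3.6,-26.5,-11.3,0,0,0.209],[0.5,3.7,-27.9,-11.3,0,0,0.209],[0.5,3.7,-27.9,-11.3,0,0,0.209],[0.5,3.7,-27.9,-11.3,0,0,0.209]]]'
python3 - <<'E'
from h import *
t=grab_frame("top"); s=grab_frame("side"); cv2.imwrite("pics/t9.png",t); cv2.imwrite("pics/s9.png",s)
e=get_state(); print(e["eef_pos"],e["ee_rot"])
d=np.array([np.cos(.184),-np.sin(.184),0])
e=e["eef_pos"]; tip=e+.098*d; tip[2]=e[2]-.0067
print("pred tip px",proj("top",tip),proj("side",tip), "grip", proj("top",e+[0,0,.012]))
h=cv2.cvtColor(t,cv2.COLOR_BGR2HSV); u,v=proj("top",tip-.03*d).astype(int)
for y in range(v-16,v+14,2): print(y,[h[y,x,1:].tolist() for x in range(u-8,u+10,2)])
E
```

```text
t: 17.05
eef_pos: [0.4312, -0.0622, 0.1198]
ee_rot: [3.141, 0.0, 2.959]
force: [-0.2, 0.2, -1.4]
width: 0.0194
gripper_force: 49.9
[ 0.43112073 -0.06200354  0.11967709] [3.14142639e+00 1.99653419e-04 2.95941103e+00]
pred tip px [309.03108415 187.62237577] [305.80866451 208.62127884] grip [302.53876343 223.40069904]
182 [[13, 100], [12, 103], [15, 103], [10, 102], [10, 99], [21, 97], [19, 96], [19, 95], [8, 93]]
184 [[15, 102], [18, 102], [13, 101], [13, 101], [10, 100], [21, 96], [21, 97], [14, 94], [16, 96]]
186 [[10, 101], [15, 102], [12, 103], [13, 101], [18, 101], [13, 96], [13, 97], [16, 96], [24, 95]]
188 [[13, 100], [18, 101], [15, 103], [15, 103], [15, 99], [10, 98], [11, 96], [13, 96], [19, 93]]
190 [[15, 103], [22, 103], [15, 101], [13, 100], [18, 97], [23, 99], [9, 58], [15, 52], [16, 94]]
192 [[15, 102], [20, 103], [20, 103], [18, 102], [23, 101], [11, 92], [9, 110], [8, 160], [17, 88]]
194 [[13, 100], [20, 103], [20, 102], [18, 100], [15, 99], [13, 99], [9, 146], [8, 156], [12, 85]]
196 [[10, 101], [13, 102], [20, 102], [13, 98], [18, 100], [15, 100], [15, 99], [11, 96], [10, 74]]
198 [[10, 104], [13, 102], [10, 101], [18, 102], [18, 102], [13, 101], [10, 98], [11, 94], [73, 157]]
200 [[15, 105], [14, 106], [17, 105], [17, 103], [10, 101], [13, 98], [11, 97], [76, 134], [75, 159]]
202 [[16, 95], [17, 106], [15, 105], [15, 104], [13, 102], [20, 101], [64, 115], [75, 160], [78, 148]]
204 [[10, 131], [14, 106], [14, 106], [12, 104], [14, 107], [64, 112], [72, 160], [75, 154], [85, 96]]
206 [[8, 133], [12, 105], [14, 109], [15, 102], [72, 159], [76, 164], [75, 156], [78, 102], [78, 69]]
208 [[16, 98], [5, 94], [60, 114], [76, 162], [70, 163], [76, 144], [81, 104], [77, 66], [79, 68]]
210 [[70, 138], [76, 162], [72, 162], [75, 160], [78, 128], [86, 77], [78, 69], [83, 68], [84, 70]]
```

```bash
python3 -m creep '[[[0.5,0,0,3,0,0,0],[0.5,0,0,6,0,0,0],[0.5,0,0,8,0,0,0],[0.5,0,0,8.72,0,0,0],[0.5,0,0,8.72,0,0,0],[0.5,0,0,8.72,0,0,0],[0.5,-1.5,0,8.72,0,0,0],[0.5,-2.2,0,8.72,0,0,0],[0.5,-2.2,0,8.72,0,0,0],[0.5,-2.2,0,8.72,0,0,0]]]'
python3 - <<'E'
from h import *
s=get_state(); print(s["eef_pos"],s["ee_rot"],s["force"])
d=np.array([np.cos(.183),-np.sin(.183),0]); n=np.array([.183,.983,0])
m=np.array([.5566,-.0860,.024]); tip=s["eef_pos"]+.098*d; q=tip-m; print("tip in: mm",q@d*1000,"lat",q@n*1000,"above floor",q[2]*1000-6.7)
im=grab_frame("side"); cv2.imwrite("pics/s10.png",im); print("side px tip",proj("side",tip))
E
```

```text
t: 18.4
eef_pos: [0.4522, -0.0669, 0.0323]
ee_rot: [-3.141, -0.0, 2.958]
force: [0.9, -0.1, -1.3]
width: 0.0196
gripper_force: 49.9
[ 0.4521503  -0.06692995  0.03225265] [-3.14147101e+00 -4.98437865e-04  2.95792366e+00] [ 0.8591026  -0.13065939 -1.25293394]
tip in: mm -8.175991591411927 lat -0.2647886208461932 above floor 1.5526522935859122
side px tip [299.4927444  233.69583454]
```

```bash
python3 -m creep '[[[0.5,-0.3,0,0,0,0,0],[0.5,-0.6,0,0,0,0,0],[0.5,-0.8,0,0,0,0,0],[0.5,-1.0,0,0,0,0,0],[0.5,-1.1,0,0,0,0,0],[0.5,-1.1,0,0,0,0,0]]]'; python3 -m creep '[[[0.5,-0.2,0,0,0,0,0],[0.5,-0.4,0,0,0,0,0],[0.5,-0.5,0,0,0,0,0],[0.5,-0.6,0,0,0,0,0],[0.5,-0.6,0,0,0,0,0]]]'
```

```text
t: 19.2
eef_pos: [0.4633, -0.0688, 0.0323]
ee_rot: [-3.142, -0.0, 2.958]
force: [-0.5, -1.0, -1.2]
width: 0.0196
gripper_force: 49.9
t: 19.82
eef_pos: [0.4692, -0.0699, 0.0323]
ee_rot: [-3.142, -0.0, 2.958]
force: [0.6, -0.0, -1.5]
width: 0.0196
gripper_force: 49.9
```

```bash
python3 -m creep '[[[0.5,0,0,0.05,0,0,0],[0.5,0,0,0.1,0,0,0],[0.5,0,0,0.13,0,0,0],[0.5,0,0,0.13,0,0,0]]]';python3 -m creep '[[[0.5,0,0,0.03,0,0,0],[0.5,0,0,0.06,0,0,0],[0.5,0,0,0.06,0,0,0],[0.5,0,0,0.06,0,0,0]]]'
```

```text
t: 20.32
eef_pos: [0.4692, -0.0699, 0.031]
ee_rot: [-3.142, -0.0, 2.958]
force: [-0.3, 0.3, -1.5]
width: 0.0198
gripper_force: 49.9
t: 20.82
eef_pos: [0.4692, -0.0699, 0.0305]
ee_rot: [3.142, 0.0, 2.958]
force: [-0.4, 0.2, -1.6]
width: 0.0197
gripper_force: 49.9
```

```bash
for i in 1 2 3; do python3 -m creep '[[[0.5,0,0,0.03,0,0,0],[0.5,0,0,0.03,0,0,0],[0.5,0,0,0.03,0,0,0]]]' | egrep 'pos|force:'; done
```

```text
eef_pos: [0.4692, -0.0699, 0.0302]
force: [-1.9, 0.6, 2.5]
gripper_force: 49.9
eef_pos: [0.4692, -0.0699, 0.0299]
force: [-2.4, 0.5, 3.2]
gripper_force: 49.9
eef_pos: [0.4691, -0.0699, 0.0296]
force: [-2.5, 0.1, 3.1]
gripper_force: 49.9
```

```bash
python3 -m creep '[[[0.5,0,0,-0.04,0,0,0],[0.5,0,0,-0.04,0,0,0],[0.5,0,0,-0.04,0,0,0]]]' | egrep 'pos|force:'; for i in 1 2 3 4 5; do python3 -m creep '[[[0.5,-0.1,0,0,0,0,0],[0.5,-0.2,0,0,0,0,0],[0.5,-0.2,0,0,0,0,0]]]' | egrep 'pos|rot|^force:'; done; python3 -c "
from h import *
print(get_state()['force'],get_state()['t'])"
```

```text
eef_pos: [0.4693, -0.0699, 0.0299]
force: [-2.1, 0.4, 2.6]
gripper_force: 49.9
eef_pos: [0.4714, -0.0702, 0.03]
ee_rot: [3.142, 0.0, 2.958]
force: [-2.2, 1.2, 2.9]
eef_pos: [0.4733, -0.0706, 0.03]
ee_rot: [3.142, 0.0, 2.958]
force: [-1.7, 0.8, 2.2]
eef_pos: [0.4753, -0.071, 0.03]
ee_rot: [3.142, 0.0, 2.958]
force: [-1.9, 0.4, 3.4]
eef_pos: [0.4766, -0.0714, 0.0298]
ee_rot: [-3.141, -0.001, 2.958]
force: [-4.7, 0.7, 4.0]
eef_pos: [0.477, -0.0719, 0.0295]
ee_rot: [-3.141, -0.003, 2.958]
force: [-9.2, 3.0, 7.0]
[-9.21494236  2.9912145   6.95200441] 24.2
```

```bash
for i in 1 2 3; do python3 -m creep '[[[0.5,-0.1,0,0,0,0,0],[0.5,-0.1,0,0,0,0,0],[0.5,-0.1,0,0,0,0,0]]]' | egrep 'pos|rot|^force:'; done; python3 -c "
from h import *
s=get_state();print(s['force'],s['moment'],s['t'])"
```

```text
eef_pos: [0.4772, -0.0722, 0.0293]
ee_rot: [-3.14, -0.005, 2.958]
force: [-10.9, 3.7, 6.8]
eef_pos: [0.4777, -0.0725, 0.0292]
ee_rot: [-3.14, -0.005, 2.957]
force: [-12.4, 3.6, 7.1]
eef_pos: [0.4786, -0.0727, 0.0292]
ee_rot: [-3.14, -0.006, 2.957]
force: [-11.2, 2.2, 7.6]
[-11.23341576   2.1705235    7.60702232] [0.96416173 3.73706368 0.05782912] 25.325
```

```bash
for i in 1 2; do python3 -m creep '[[[0.5,0,0,-0.03,0,0,0],[0.5,0,0,-0.03,0,0,0],[0.5,0,0,-0.03,0,0,0]]]' | egrep 'pos|rot|^force:'; done; python3 -c "
from h import *
s=get_state();print(s['force'],s['moment'],s['t'])"
```

```text
eef_pos: [0.4786, -0.0727, 0.0294]
ee_rot: [-3.14, -0.006, 2.957]
force: [-11.2, 2.3, 6.7]
eef_pos: [0.4786, -0.0727, 0.0296]
ee_rot: [-3.14, -0.006, 2.957]
force: [-11.3, 1.9, 5.2]
[-11.27103816   1.92863932   5.23663528] [ 0.79244567  3.40301919 -0.00925642] 26.075
```

```bash
for i in 1 2 3; do python3 -m creep '[[[0.5,0,0,-0.04,0,0,0],[0.5,0,0,-0.04,0,0,0],[0.5,0,0,-0.04,0,0,0]]]' | egrep 'pos|rot|^force:'; done
```

```text
eef_pos: [0.4787, -0.0727, 0.0299]
ee_rot: [-3.14, -0.006, 2.957]
force: [-9.2, 1.5, 4.3]
eef_pos: [0.4787, -0.0727, 0.0302]
ee_rot: [-3.14, -0.006, 2.957]
force: [-9.2, 2.3, 1.6]
eef_pos: [0.4789, -0.0727, 0.0305]
ee_rot: [-3.14, -0.005, 2.957]
force: [-7.1, 2.1, 0.2]
```

```bash
for i in 1 2 3; do python3 -m creep '[[[0.5,-0.1,0,0,0,0,0],[0.5,-0.2,0,0,0,0,0],[0.5,-0.2,0,0,0,0,0]]]' | egrep 'pos|rot|^force:'; done
cat > lip.py <<'E'
from h import *
a=cv2.imread("pics/s10.png",0); b=grab_frame("side"); cv2.imwrite("pics/sl.png",b); b=cv2.cvtColor(b,cv2.COLOR_BGR2GRAY)
s=get_state(); d=np.array([np.cos(.183),-np.sin(.183),0]); n=np.array([.183,.983,0])
O=np.array([.6107,-.0961,0]); M=lambda x,y,z: O+d*x+n*y+[0,0,z]
def pts(l): return np.float32([proj("side",M(*q)) for q in l]).reshape(-1,1,2)
def flow(l):
    A=pts(l); B,st,_=cv2.calcOpticalFlowPyrLK(a,b,A,None,winSize=(9,9),maxLevel=1); return (B-A).reshape(-1,2),A.reshape(-1,2)
f,A=flow([(-.055,.045,.048),(-.055,.045,.045),(.055,.045,.048),(-.055,-.045,.048),(-.067,.056,.008),(.067,.056,.008),(-.04,.030,.048),(-.055,.0,.048)])
for i in range(len(f)): print(A[i].round(0),f[i].round(2))
z=pts([(-.055,.045,.048),(-.055,.045,.051)]); print("3mm lift =",(z[1]-z[0]).round(2))
tip=s["eef_pos"]+.098*d; print("nominal in mm",(tip-M(-.055,0,.024))@d*1000,"t",s["t"],s["force"])
E
python3 lip.py
```

```text
eef_pos: [0.481, -0.0731, 0.0305]
ee_rot: [-3.14, -0.005, 2.957]
force: [-7.4, 1.3, -0.8]
eef_pos: [0.4829, -0.0735, 0.0305]
ee_rot: [-3.14, -0.005, 2.957]
force: [-7.1, 0.5, -0.1]
eef_pos: [0.4849, -0.0738, 0.0305]
ee_rot: [-3.14, -0.005, 2.957]
force: [-6.7, -0.1, 0.0]
[290. 236.] [-0.08 -1.17]
[290. 237.] [-0.08 -0.94]
[252. 229.] [-0.03  0.15]
[303. 220.] [-11.47  -2.08]
[293. 252.] [0.01 0.  ]
[248. 243.] [-0.03  0.01]
[287. 233.] [-3.24 -2.21]
[296. 228.] [12.46 -1.16]
3mm lift = [[-0.05 -0.98]]
nominal in mm 25.24200823378744 t 28.375 [-7.45199504  1.65230663  0.13992497]
```

```bash
cat >> lip.py <<'E'
for z,w in((.048,9),(.044,13),(.048,13)):
    xs=np.linspace(-.05,.05,21); l=[(x,.045,z) for x in xs]
    A=pts(l); B,st,_=cv2.calcOpticalFlowPyrLK(a,b,A,None,winSize=(w,w),maxLevel=0); v=(B-A).reshape(-1,2)
    # motion normal to the edge, relative to a 1 mm rise
    J=(pts([(x,.045,z+.01) for x in xs])-A).reshape(-1,2)/10
    e=(pts([(.05,.045,z)])-pts([(-.05,.045,z)])).ravel(); nn=np.array([-e[1],e[0]])/np.hypot(*e)
    dz=(v@nn)/(J@nn); th=(dz*(.06-xs)).sum()/((.06-xs)**2).sum(); ok=abs(dz-th*(.06-xs))<1
    th=(dz*(.06-xs))[ok].sum()/((.06-xs)**2)[ok].sum()
    print(z,w,dz.round(1),"lip mm",th*.115, ok.sum())
E
python3 lip.py | tail -9
```

```text
[296. 228.] [9.06 1.  ]
3mm lift = [[-0.05 -0.98]]
nominal in mm 25.202904393989307 t 28.425 [-6.48637208  0.99159941 -0.86812859]
0.048 9 [ 3.8  3.6  5.9 35.7 14.1 15.3 -1.8  1.5  0.8  0.4  0.1  0.1  0.1  0.2
  0.2  0.7  0.2  0.1 -0.  -0.  -0.3] lip mm nan 0
0.044 13 [ 3.8  3.8  3.9  4.7  0.4 -0.4  1.7  1.   0.8  0.8  0.5  0.1  0.1  0.2
  0.6  0.1  0.  -0.  -0.1 -0.1 -0. ] lip mm 1.2771605621275035 14
0.048 13 [ 4.   4.   4.   4.7 10.3  0.7  2.   1.4  1.2  1.1  0.6  0.2  0.1  0.3
  0.5  0.2  0.1 -0.1 -0.1 -0.1 -0.1] lip mm 3.741681558301363 11lip.py:19: RuntimeWarning: invalid value encountered in scalar divide
  th=(dz*(.06-xs))[ok].sum()/((.06-xs)**2)[ok].sum()
```

```bash
for i in 1 2; do python3 -m creep '[[[0.5,-0.05,0,0,0,0,0],[0.5,-0.12,0,0,0,0,0],[0.5,-0.12,0,0,0,0,0]]]' | egrep 'pos|rot|^force:'; done
python3 lip.py | grep nominal
python3 - <<'E'
from h import *
a=cv2.imread("pics/s10.png",0).astype(int); b=cv2.imread("pics/sl.png",0).astype(int)
d=np.array([np.cos(.183),-np.sin(.183),0]); n=np.array([.183,.983,0])
M=lambda x,y,z: np.array([.6107,-.0961,0])+d*x+n*y+[0,0,z]
for x in(-.052,-.045,-.038,-.02,0,.03,.05):
    u,v=proj("side",M(x,.045,.048)); v2=proj("side",M(x,.045,.03))[1]; c=int(round(u)); r=int(v)-5
    print(x,c,"top",v.round(1),"seam",v2.round(1),"rows",r); print(" a",a[r:r+20,c].tolist()); print(" b",b[r:r+20,c].tolist())
E
```

```text
eef_pos: [0.486, -0.074, 0.0305]
ee_rot: [-3.14, -0.005, 2.957]
force: [-6.8, 0.4, 0.8]
eef_pos: [0.4872, -0.0743, 0.0305]
ee_rot: [-3.14, -0.005, 2.957]
force: [-7.1, 0.9, 0.5]
nominal in mm 27.58617049709134 t 29.225 [-7.40248489  1.85189307  0.66901599]
-0.052 289 top 236.2 seam 242.0 rows 231
 a [242, 234, 203, 176, 206, 231, 238, 235, 234, 234, 230, 228, 230, 234, 234, 230, 228, 224, 196, 151]
 b [210, 177, 157, 186, 220, 229, 233, 233, 233, 226, 216, 221, 229, 235, 234, 228, 227, 224, 195, 150]
-0.045 286 top 235.7 seam 241.6 rows 230
 a [243, 243, 243, 241, 237, 235, 236, 237, 235, 233, 230, 226, 228, 234, 237, 233, 229, 228, 214, 168]
 b [225, 223, 220, 219, 226, 235, 237, 235, 233, 231, 228, 224, 229, 234, 235, 233, 229, 226, 213, 169]
-0.038 284 top 235.2 seam 241.1 rows 230
 a [243, 243, 243, 244, 244, 243, 238, 234, 233, 233, 230, 227, 229, 234, 234, 230, 228, 224, 197, 151]
 b [230, 225, 225, 226, 228, 232, 233, 233, 233, 226, 221, 225, 232, 235, 234, 231, 229, 225, 197, 152]
-0.02 277 top 234.1 seam 239.9 rows 229
 a [243, 244, 244, 244, 245, 246, 242, 237, 234, 233, 23
[... 189 characters left out ...]
a [245, 245, 241, 230, 222, 232, 242, 242, 237, 234, 232, 228, 230, 234, 235, 232, 227, 226, 216, 175]
 b [245, 244, 239, 227, 221, 230, 234, 235, 235, 234, 229, 225, 228, 233, 234, 232, 227, 225, 215, 175]
0.03 261 top 230.9 seam 236.6 rows 225
 a [245, 244, 242, 241, 243, 246, 247, 244, 239, 237, 234, 231, 232, 233, 234, 231, 228, 225, 212, 168]
 b [245, 244, 243, 241, 243, 244, 243, 241, 238, 236, 230, 227, 228, 232, 233, 232, 228, 225, 213, 169]
0.05 254 top 229.6 seam 235.4 rows 224
 a [146, 145, 149, 156, 176, 200, 215, 219, 220, 219, 212, 205, 197, 191, 186, 176, 164, 152, 143, 126]
 b [147, 145, 149, 158, 175, 199, 212, 217, 218, 217, 212, 202, 196, 194, 185, 173, 161, 153, 143, 127]
```

```bash
cat > scr.py <<'E'
from h import *
d=np.array([np.cos(.183),-np.sin(.183),0]); n=np.array([.183,.983,0])
M=lambda x,y,z: np.array([.6107,-.0961,0])+d*x+n*y+[0,0,z]
im,p=load("w2"); f=lambda x,y,z: plane("wrist",200+(x+.5)/2.5-.5,60+(y+.5)/2.5-.5,z,p)
G=lambda i: cv2.cvtColor(i,cv2.COLOR_BGR2GRAY).astype(float) if i.ndim==3 else i.astype(float)
A=[G(cv2.imread(f"pics/{t}.png")) for t in("side0","s10")]; B=[G(grab_frame("side")) for _ in range(4)]
def cen(g,P):
    c=proj("side",P)
    for _ in range(6):
        u,v=np.round(c).astype(int); w=g[v-3:v+4,u-4:u+5]; k=np.clip(np.percentile(w,60)-8-w,0,None)
        yy,xx=np.mgrid[v-3:v+4,u-4:u+5]; c=np.array([(k*xx).sum(),(k*yy).sum()])/k.sum()
    return c,k.max()
for nm,c in(("FL",(295,192)),("FR",(153,290)),("ML",(366,293)),("BL",(415,372)),("MR",(222,388))):
    P=f(*c,.048); q=P-M(0,0,0); x=q@d
    a=[cen(g,P) for g in A]; b=[cen(g,P) for g in B]
    s=(proj("side",P+[0,0,.01])-proj("side",P))[1]/10; dist=.06-x
    dv=np.mean([i[0][1] for i in b])-a[0][0][1]
    print(nm,"mould xy",(x*1e3).round(1),(q@n*1e3).round(1),"before",a[0][0].round(2),a[1][0].round(2),"now",np.mean([i[0] for i in b],0).round(2),[round(i[0][1],2) for i in b],"lip mm",round(dv/s*.115/dist,2))
E
python3 scr.py
```

```text
FL mould xy -45.1 34.3 before [302.9  238.09] [297.29 237.12] now [297.79 239.94] [np.float64(239.92), np.float64(239.95), np.float64(239.91), np.float64(239.96)] lip mm -6.18scr.py:11: RuntimeWarning: invalid value encountered in divide
  yy,xx=np.mgrid[v-3:v+4,u-4:u+5]; c=np.array([(k*xx).sum(),(k*yy).sum()])/k.sum()
scr.py:10: RuntimeWarning: invalid value encountered in cast
  u,v=np.round(c).astype(int); w=g[v-3:v+4,u-4:u+5]; k=np.clip(np.percentile(w,60)-8-w,0,None)
scr.py:10: RuntimeWarning: overflow encountered in scalar subtract
  u,v=np.round(c).astype(int); w=g[v-3:v+4,u-4:u+5]; k=np.clip(np.percentile(w,60)-8-w,0,None)
Traceback (most recent call last):
  File "scr.py", line 15, in <module>
    a=[cen(g,P) for g in A]; b=[cen(g,P) for g in B]
       ~~~^^^^^
  File "scr.py", line 10, in cen
    u,v=np.round(c).astype(int); w=g[v-3:v+4,u-4:u+5]; k=np.clip(np.percentile(w,60)-8-w,0,None)
                                                                 ~~~~~~~~~~~~~^^^^^^
IndexError: index -1 is out of bounds for axis 0 with size 0
```

```bash
python3 - <<'E'
from h import *
a=cv2.imread("pics/s10.png",0).astype(int); b=np.mean([cv2.cvtColor(grab_frame("side"),cv2.COLOR_BGR2GRAY) for _ in range(4)],0).round().astype(int)
for g in(a,b):
    print(g[228:248,284:297:1])
E
```

```text
[[242 243 244 245 244 245 245 245 245 245 245 245 243]
 [243 243 243 243 244 244 244 244 244 245 245 244 239]
 [243 244 243 244 244 244 244 244 243 244 243 240 228]
 [243 243 243 243 243 242 243 242 243 243 239 229 205]
 [243 243 243 240 236 234 236 239 241 237 229 209 176]
 [244 243 241 231 216 203 212 227 233 225 207 179 154]
 [244 242 237 224 195 176 192 212 219 203 173 154 142]
 [243 240 235 228 213 206 209 212 197 171 151 139 127]
 [238 236 236 237 236 231 225 208 176 149 139 129 119]
 [234 234 237 238 238 238 229 204 164 140 133 127 117]
 [233 234 235 235 237 235 229 203 159 134 133 126 121]
 [233 233 233 234 234 234 230 202 158 132 131 129 130]
 [230 230 230 231 233 234 228 199 155 136 133 130 128]
 [227 225 226 227 231 230 223 195 160 136 130 129 124]
 [229 227 228 229 230 228 219 193 160 137 130 123 120]
 [234 232 234 233 233 230 222 194 161 136 130 122 115]
 [234 235 237 237 236 234 228 203 162 134 123 118 110]
 [230 232 233 234 234 234 229 204 160 132 120 112 103]
 [228 228 229 229 229 230 225 201 159 129 116 108  99]
 [224 225 228 227 228 228 221 198 158 126 113 103 101]]
[... 401 characters left out ...]
34 227 220 214 201 175 150 139 144 163]
 [233 236 238 238 236 230 222 199 162 140 136 148 169]
 [234 234 236 236 235 234 226 200 160 138 137 146 158]
 [233 232 234 234 234 234 227 202 162 142 142 142 142]
 [228 229 232 233 234 233 226 202 165 150 146 139 132]
 [221 224 228 230 230 226 219 195 166 154 143 134 127]
 [224 225 226 226 221 216 206 185 159 146 136 126 122]
 [232 230 229 228 224 221 211 188 159 141 131 124 120]
 [235 235 234 233 232 230 223 198 162 138 130 122 117]
 [235 235 236 236 236 235 228 204 162 135 124 117 110]
 [230 232 234 234 235 234 228 204 162 132 119 112 104]
 [228 228 229 230 229 229 224 202 159 130 118 107 101]
 [224 225 227 228 229 228 221 198 158 128 113 104  98]]
```

```bash
python3 -m creep '[[[0.5,0,0,0,0,0,0],[0.5,0,0,0,0,0,0],[0.5,0,0,0,0,0,0],[0.5,0,0,0,0,0,0],[0.5,0,0,0,0,0,0],[0.5,0,0,0,0,0,0]]]'; python3 - <<'E'
from h import *
b=cv2.cvtColor(grab_frame("side"),cv2.COLOR_BGR2GRAY); print(b[229:238,289]); print(job_done())
E
```

```text
t: 30.38
eef_pos: [0.4872, -0.0742, 0.0305]
ee_rot: [-3.14, -0.005, 2.957]
force: [-6.5, 1.7, 0.5]
width: 0.0194
gripper_force: 50.0
[224 222 211 179 158 184 220 231 233]
the job is handed in; nothing more can be done
None
```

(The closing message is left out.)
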